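# Set the saw's length stop and hold the stick through the guard window against it

## Task

Make the small cut-off saw ready to cut the long flat dark stick to length: swing the length stop's clamp lever open, slide the stop along its rail until its pointer stands on the long line of the scale, and swing the lever fully back to clamp it. Then pass the stick through the window in the saw's guard until its end bears on the stop, and finish holding it there in the gripper, level, straight and pressed lightly against the stop, ready for the cut: do not let go of it. Leave the other things on the bench where they lie.

Things in the scene. Friction and masses are not known exactly. Their poses are not given: they have to be found in the camera images.
- saw: cut-off saw fixed to the bench, turned a little; grey base 200 (x) x 90 (y) x 45 mm high, its flat top (bed) at z = 45. Origin on the bench under the point where the stick's line (along saw y, x = 0) crosses the blade plane (y = 0); x to the back (away from the robot), y to the infeed side (robot's left), z up. All mm below are in this saw frame. Front edge of base x = -75.
- window (a point): centre (0, 47, 51) of the window in the guard, an upright grey sheet 4 thick at y 45 to 49, x -55 to 60, up to z 106. Window 26 wide (x), 12 high (z): 1 mm free all round the stick's 24 x 10 section; lower edge flush with the bed. A bent-out lead-in lip round it reaches y = 54. The stick goes in along saw -y. Axes as the saw's. Inside, fence face at x = 15.
- blade_hub (a point): blade centre of the raised saw head (2, 0, 172). Blade and cover lie within y -12 to 12, above z 120, up to z 246 (handle to x = -117, z 262); pivot stand and motor at y -45 to 72, x 87 to 181, up to z 195.
- vice_knob (a point): end knob of the saw's small vice (-97, -22, 57), radius 11, to x = -104; its jaw is at x -36 to -21, y -33 to -11, up to z 65. Not used.
- length_stop: the length stop, a dark steel slide on the saw's rail, moving only along saw y (travel: its face from y = -30 to -130; at y = -50 when set). Origin in the plane of its steel face, on which the stick's end bears (face looks along saw +y; 26 wide, z 47 to 69), at x = 0, bed height z = 45. Axes as the saw's. Slides with about 8 N unclamped; clamped it holds over 25 N.
- thumb_tab (a point): top centre (z = 90) of the stop's upright steel thumb tab, by which it is moved: 24 (x) x 12 (y) mm, standing 35 mm above the slide's block (top z = 55; 36 wide in x; from 12 mm before to 48 mm behind the tab's centre). 42 mm behind the stop's face (towards saw -y), at x = 0.
- pointer (a point): tip of the stop's small steel pointer, over the scale on the robot's side of the rail, 45 mm behind the face.
- long_line (a point): middle (-26.5, -95, 30.5) of the long black line on the white scale on the robot's side of the rail: 14 mm across the rail, 2 wide; the other lines are short and thin. The pointer stands on it when both have the same saw y. The rail: x -34 to 16, top z = 30, from the base to y = -260.
- clamp_lever (a joint): angle of the black clamp lever on the stop, rad: 0 clamped (points along saw -y, away from the blade), grows to 1.5 as it opens (then points along saw -x, to the robot), clockwise from above. An eccentric: below about 0.7 it needs up to 0.15 N m, dead centre at 0.25, stays down below that; elsewhere 0.03 N m, stays where left.
- lever_hub (a point): top of the lever's hub on its vertical pivot axis, z = 73, 34 mm behind the tab's centre (towards saw -y); hub radius 10.
- lever_tip (a point): middle of the lever's end bulb, 62 mm from the pivot axis at z = 81; bulb 15 mm thick; the round arm between is 11 mm thick, rising from z = 68 at the hub to z = 79 at the bulb.
- bar: the work: a long flat dark hardwood stick, 240 (its x) x 24 (y) x 10 (z) mm, about 45 g, lying flat on the bench on the robot's left, pointing roughly away from the robot; both ends alike. Origin under its centre.
- bar_mid (a point): centre of the stick (5 mm above its underside at mid-length). With its end on the set stop it lies 70 mm from the blade plane on the infeed side, 23 mm outside the window's centre.
- offcut: short offcut of the same dark flat stick, 85 x 24 x 10 mm, lying on the bench; origin under its centre, x along it (not the work)
- thick_stick: thick medium-brown stick, 240 x 36 x 26 mm, too thick for the window, lying to the robot's left; origin under its centre, x along it (not the work)
- steel_block: flat steel bench block, 90 x 65 x 20 mm, lying between the robot and the saw; origin under its centre
- wood_cube: light wooden block, 50 x 45 x 40 mm, on the robot's right; origin under its centre
- wood_ring: small turned wooden ring, 32 mm across, 20 mm bore, 9 mm high, lying flat on the robot's right; origin under its centre
- flat_file: flat file with wooden handle, 265 mm long, 24 mm high, lying at the back on the robot's right; origin at about mid-length on the bench, x towards the file's tip
- driver: screwdriver, lying at the back on the robot's left; origin under the tool, x along it towards the tip

How it is judged:
By the outcome, as a careful person would: the job done as asked, in the order asked, and still so for the second after the job is handed in, while the arm keeps its last pose, push and grip.
It also fails if it takes over 72 s, if anything falls off the work surface, if the arm or the gripper's body presses on something with over 40 N, if the wrist force passes 120 N, or if a joint passes its speed limit or range.

## Robot

A 6-joint arm with a two-finger parallel gripper is mounted at the origin on the work surface. World frame = base frame: x ahead of the robot, y to its left, z up, the work surface at z = 0. Lengths are in mm, angles in rad, forces in N, time in s.
With the tool pointing down it reaches from about 400 to 925 mm from the base axis. Payload 12.5 kg.
Tool frame: the origin (TCP) lies on the front face of the gripper's body, between the roots of the fingers; the fingertips stand 78 mm ahead of it and the grasp point (between the pads) lies 59 mm ahead of it (env.nose_length is the distance from the TCP to the fingertips, in mm); z points along the fingers, y is the line along which they close (so a half turn about z gives the same grasp; the last joint's range is limited). The gripper opens to 95 mm and grips with 3 to 60 N. Pads are 20 mm wide; open, the fingers measure 119 mm over their backs; the gripper's body (75 mm by 180 mm) begins 59 mm behind the grasp point.
Start: joints at [1.186, 0.491, 1.559, -0, 1.092, -0.106], TCP at [171.981, 600.883, 292.261] pointing down, gripper open.
Joint ranges: [-3.1, 3.1], [-0.84, 2.19], [0.05, 2.79], [-1.13, 4.28], [0.06, 2.93], [-2.69, 2.69]. Speed limits (rad/s): [2.22, 2.22, 2.79, 3.14, 3.14, 3.14].

## Interface

Orientations are given as [roll, pitch, yaw] about the fixed x, y, z axes, in that order (R = Rz(yaw) Ry(pitch) Rx(roll)).
In Python, from cell import env gives the robot as it stands.
- The arm moves only by the tool jog_arm, never from a script. Its argument "motion" is a list of rows, each a list of 7 numbers: the turn, a rotation vector about the tool's x, y, z in degrees, then the shift along the tool's x, y, z in mm, then the finger opening in mm, from 0 to 95.1. In form: [[wx, wy, wz, x, y, z, hand], ...]. A call has 1 to 10 rows; each row shifts and turns the commanded pose from where the row before left it, along the tool's axes as they then stand; what a row does not reach is not made up. A row lasts 1/8 s, in which the tool goes at most 62.5 mm and 10.7 degrees, less where a joint would pass 70% of its speed; a pose out of reach is approached as far as the arm can. A call is refused whole if a number of a shift passes 62.5 or a number of a turn 10.7, either way. A call with a gripper value outside its range is refused whole. The fingers move at their own pace and stop on an object; the grip force is fixed at half the most. Time passes only in rows, so rows that do not move let the fingers close. It gives the time, the measured TCP pose, the force, the opening and the grip force at its end, in the units of the state.
- env.state(): the state, without advancing time (a new reading comes with each control period).
- env.read_camera(name): name is "scene" or "top" or "wrist"; returns a dict with "color" (420x560x3 uint8, red, green, blue), "z_map" (420x560 float32, mm along the optical axis (not along the pixel's ray), 0 where there is no reading), "camera_matrix" (3x3 intrinsics, pixels), "k1" (the pictures are not rectified: a ray, as slopes to the right and down, at radius r is drawn at 1 + k1 r^2 times it, then the intrinsics apply), "world_to_cam" (4x4, takes a point from world to camera coordinates). Camera axes: x right, y up, looking along -z (the intrinsics and any distortion apply to the point x, -y, -z); pixel columns grow to the right and rows downward; lengths in mm; the calibration is good to about 2 mm. A picture is of the moment at which its call begins.
- env.job_done(): hands the job in; it is judged then, once.
Trained networks look in the newest picture that a camera, given by its name, has taken for a name from the list of things; names that differ only in an ending like _2 or _b are one class to them, and where a whole thing is asked for, a point or a joint stands for the part that bears it (a point fixed in the world has none). Each returns a list of dicts, best first, with "score" (0 to 1); they miss things now and then, are a little off and sometimes report something else, mostly with a low value. They report only what shows in the picture. A call takes as long as a camera call.
- env.recognise(camera, thing): "location" ([column, row] in pixels, amid what is visible of it).
The state is a dict: "t": time; "joints": joint angles; "qvel": joint speeds; "tau": joint torques, N m; "eef_pos": TCP position; "tcp_rot": TCP orientation; "ft_force": force on the tool from outside, world axes, zero at the start; "moment": the same for the moment, N m; "opening": opening from 0.0 (shut) to 1.0 (fully open); "grip_force": force on a finger pad.
Only numpy, scipy, OpenCV 4.12 (cv2) and the standard library are available. Lean on these libraries where they do the work, as an engineer would, in place of code of your own. Each camera call takes 0.05 s, during which the arm holds its last target. There are 200 camera calls.

## Working session

There is one attempt and no reset: what is moved stays moved. The work goes in short steps, Python scripts to look and compute and a tool call to move; the robot and the scene stay as the last step left them, time stands still between calls to the robot, and variables do not carry over. Pictures are saved under pics/ and viewed, at most 10 in all, crops included, and the job is handed in when it is done.

Besides the shell and the picture viewer there is one more tool, called after "Emit:" as name(argument=value, ...), one argument or row to a line, values as JSON. jog_arm: Moves the arm, as the interface text tells. Its arguments: {"type":"object","properties":{"motion":{"type":"array"}},"required":["motion"]}

```bash
ls; mkdir -p pics; cat > h.py <<'E'
import numpy as np, cv2
from scipy.spatial.transform import Rotation as R
from cell import env
def ray(im,px):
    K=np.array(im["camera_matrix"]);d=((px[0]-K[0,2])/K[0,0],(px[1]-K[1,2])/K[1,1])
    d=np.array(d);u=d.copy()
    for _ in range(20): u=d/(1+im["k1"]*(u@u))
    return np.array([u[0],-u[1],-1.])
def pt(im,px,z=None):
    """world point from depth (z None) or at plane z"""
    T=np.linalg.inv(np.array(im["world_to_cam"]));r=ray(im,px)
    if z is None:
        c,w=int(round(px[0])),int(round(px[1]));p=im["z_map"][max(w-1,0):w+2,max(c-1,0):c+2];p=p[p>0]
        if len(p)==0:return None
        return T[:3,:3]@(r*np.median(p))+T[:3,3]
    d=T[:3,:3]@r;o=T[:3,3];return o+d*(z-o[2])/d[2]
def cloud(im):
    h,w=im["z_map"].shape;K=np.array(im["camera_matrix"])
    v,u=np.mgrid[:h,:w];a=np.stack([(u-K[0,2])/K[0,0],(v-K[1,2])/K[1,1]],-1).astype(float);b=a.copy()
    for _ in range(20): b=a/(1+im["k1"]*(b**2).sum(-1,keepdims=True))
    z=im["z_map"][...,None];c=np.concatenate([b[...,:1]*z,-b[...,1:]*z,-z],-1)
    T=np.linalg.inv(np.array(im["world_to_cam"]));return c@T[:3,:3].T+T[:3,3]
def px(im,p):
    T=np.array(im["world_to_cam"]);c=T[:3,:3]@np.array(p)+T[:3,3];s=np.array([c[0],-c[1]])/-c[2]
    s=s*(1+im["k1"]*(s@s));K=np.array(im["camera_matrix"]);return np.array([s[0]*K[0,0]+K[0,2],s[1]*K[1,1]+K[1,2]])
def save(im,n,s=1): cv2.imwrite("pics/"+n,cv2.resize(im["color"][...,::-1],None,fx=s,fy=s))
E
python3 - <<'E'
from h import *
np.set_printoptions(precision=1,suppress=True)
s=env.state();print(s)
for c in("scene","top"):
    im=env.read_camera(c);save(im,c+"0.png",1.4)
    T=np.linalg.inv(im["world_to_cam"]);print(c,T[:3,3],-T[:3,2])
    for n in "saw window blade_hub vice_knob length_stop thumb_tab pointer long_line clamp_lever lever_hub lever_tip bar bar_mid offcut thick_stick steel_block".split():
        for q in env.recognise(c,n)[:2]: print(n,round(q["score"],2),np.array(q["location"]),pt(im,q["location"]))
E
```

```text
pics
{'t': 0.0, 'joints': array([ 1.2,  0.5,  1.6, -0. ,  1.1, -0.1]), 'qvel': array([-0.,  0.,  0.,  0.,  0.,  0.]), 'tau': array([  0. , -61.3, -25.8,   0.1,   0. ,  -0. ]), 'eef_pos': array([171.9, 600.7, 291.7]), 'tcp_rot': array([-3.1, -0. ,  2.9]), 'ft_force': array([ 1.3,  0.4, -0.4]), 'moment': array([0., 0., 0.]), 'grip_force': 0.0, 'opening': 0.9959492574607882}
scene [ 942.5 -681.1  732.3] [-0.4  0.7 -0.6]
saw 0.63 [276.6 220.4] [525.9  67.6  46.4]
window 0.6 [277.1 223. ] [534.2  54.9  49.1]
blade_hub 0.93 [276.5 216.8] [519.1  79.9  48.4]
blade_hub 0.31 [245.9 272.1] [ 568.3 -165.8   75. ]
vice_knob 0.61 [278.7 223.8] [557.   22.6  78.1]
length_stop 0.81 [254.  272.1] [ 574.9 -142.1   55.8]
thumb_tab 0.91 [255.6 269.8] [ 574.7 -134.    56.1]
thumb_tab 0.36 [382.3 223.3] [795.3 210.6  25.1]
pointer 0.62 [255.1 268.4] [ 570.8 -129.8   55.2]
pointer 0.54 [381.2 222.9] [792.  210.2  25.7]
long_line 0.66 [277.9 219.2] [526.9  73.7  46.7]
clamp_lever 0.54 [246.1 271.5] [ 568.4 -164.8   76.1]
clamp_lever 0.21 [253.4 267.2] [ 566.2 -129.8   57.3]
lever_hub 0.68 [242.6 273.2] [ 5
[... 542 characters left out ...]
2. ]
blade_hub 0.79 [280.9 205.7] [527.3  35.9 243.5]
vice_knob 0.88 [278.5 208.1] [521.6  41.6 241.5]
length_stop 0.68 [336.3 207.4] [ 558.6 -121.4   55.5]
thumb_tab 0.57 [340.2 205.9] [ 563.1 -132.5   55.8]
pointer 0.79 [342.2 206.7] [ 558.7 -136.5   68. ]
long_line 0.58 [282.7 205. ] [559.2  31.4  75.5]
lever_hub 0.52 [355.  206.4] [ 559.2 -171.8   73.6]
bar 0.96 [175.3 213.4] [540.3 348.5   8.1]
bar 0.51 [343.2 206. ] [ 560.1 -138.9   71.5]
bar_mid 0.58 [173.  212.1] [544.  355.4   8.7]
offcut 0.57 [228.2 266. ] [389.1 185.8   9.1]
thick_stick 0.93 [122.7 224.5] [502.3 497.2  23.9]
steel_block 0.55 [337.4 275.5] [ 367.3 -128.4   20.2]
steel_block 0.36 [340.8 207.6] [ 558.1 -134.2   56.3]
```

View pics/top0.png

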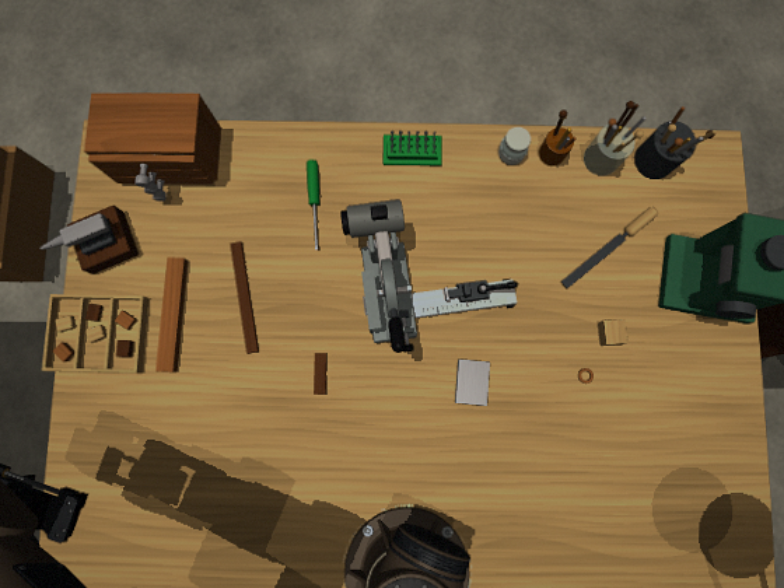

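View pics/scene0.png

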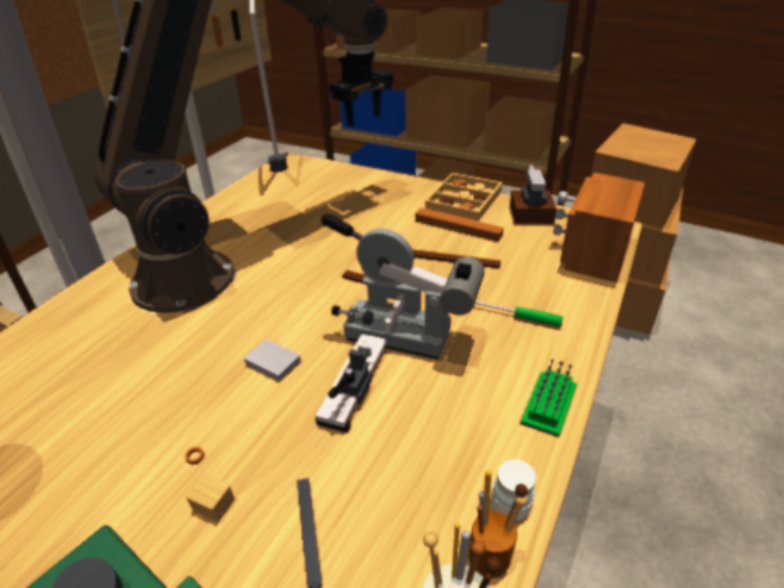

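The top view shows the saw at about (388,290) in the enlarged picture. Its rail runs right to (518,293), with the stop and its lever at (440–515,290) and the long stick at (245,297). The scene view agrees. Next I fit the saw frame and the stick.

```bash
cat >> h.py <<'E'
def to(target,yaw):
    """tool-frame shift and yaw turn to reach world TCP target with tool down, from current measured pose"""
    s=env.state();Rm=R.from_euler('xyz',s["tcp_rot"]);d=Rm.inv().apply(np.array(target)-s["eef_pos"])
    Rt=R.from_euler('xyz',[np.pi,0,yaw]);w=np.degrees((Rm.inv()*Rt).as_rotvec())
    print("turn",w.round(1),"shift",d.round(1)); return w,d
E
python3 - <<'E'
from h import *
np.set_printoptions(precision=2,suppress=True)
print(env.state()["tcp_rot"])
im=env.read_camera("top");C=cloud(im);col=im["color"].astype(int)
sat=col.max(-1)-col.min(-1)
g=(C[...,0]>430)&(C[...,0]<720)&(C[...,1]<0)&(C[...,1]>-290)
m=g&(C[...,2]>24)&(C[...,2]<37)&(sat<40)
P=C[m];print(len(P),np.median(P[:,2]))
r=cv2.minAreaRect(P[:,:2].astype(np.float32));print("rail",r,cv2.boxPoints(r))
# line fits of the -x edge
for z0,z1,n in((38,52,"base"),):
    b=(C[...,0]>400)&(C[...,0]<700)&(C[...,1]<120)&(C[...,1]>-60)&(C[...,2]>z0)&(C[...,2]<z1)
    B=C[b];r=cv2.minAreaRect(B[:,:2].astype(np.float32));print(n,len(B),np.median(B[:,2]),r,cv2.boxPoints(r))
bm=(C[...,0]>380)&(C[...,0]<700)&(C[...,1]>290)&(C[...,1]<420)&(col.sum(-1)<200)&(C[...,2]>4)
B=C[bm];r=cv2.minAreaRect(B[:,:2].astype(np.float32));print("bar",len(B),np.median(B[:,2]),r,cv2.boxPoints(r))
E
```

```text
[3.14 0.   2.86]
880 29.55465312862168
rail ((534.0369262695312, -108.87863159179688), (89.95986938476562, 225.48617553710938), 12.455811500549316) [[ 465.8    -8.49]
 [ 514.43 -228.67]
 [ 602.28 -209.27]
 [ 553.64   10.91]]
base 918 44.15590529011888 ((557.025390625, 46.45225524902344), (198.52139282226562, 91.44132232666016), 8.371525764465332) [[452.17  77.23]
 [465.48 -13.23]
 [661.89  15.67]
 [648.57 106.14]]
bar 608 9.444410957631817 ((545.719482421875, 353.0791015625), (237.61228942871094, 24.017948150634766), 11.820417404174805) [[426.97 340.5 ]
 [431.89 316.99]
 [664.47 365.66]
 [659.55 389.17]]
```

Emit:
jog_arm(
  motion=[
    [0,0,0,0,0,-55,30],
    [0,0,0,0,0,-55,30],
  ],
)

```text
t: 2.0
eef_pos: [171.9, 600.8, 403.4]
tcp_rot: [-3.14, -0.0, 2.863]
ft_force: [0.3, 0.5, -0.2]
opening: 0.843
grip_force: 0.0
```

Emit:
jog_arm(
  motion=[
    [0,0,9.4,0,0,0,30],
    [0,0,9.4,0,0,0,30],
    [0,0,9.4,0,0,0,30],
    [0,0,9.4,0,0,0,30],
    [0,0,9.4,0,0,0,30],
    [0,0,9.4,0,0,0,30],
    [0,0,9.2,0,0,0,30],
  ],
)

```text
t: 2.88
eef_pos: [172.0, 600.8, 402.3]
tcp_rot: [3.142, -0.0, 1.713]
ft_force: [0.1, -0.4, 1.1]
opening: 0.319
grip_force: 0.0
```

```bash
python3 - <<'E'
from h import *
to([450,150,400],1.717);to([561,-150,330],1.717)
E
```

```text
turn [ 0.  -0.  -0.3] shift [-485.6  211.6    2.2]
turn [ 0.  -0.  -0.3] shift [-798.3  279.1   72.2]
```

Emit:
jog_arm(
  motion=[
    [0,0,0,-54,23.5,0,25],
    [0,0,0,-54,23.5,0,25],
    [0,0,0,-54,23.5,0,25],
    [0,0,0,-54,23.5,0,25],
    [0,0,0,-54,23.5,0,25],
    [0,0,0,-54,23.5,0,25],
    [0,0,0,-54,23.5,0,25],
    [0,0,0,-54,23.5,0,25],
    [0,0,0,-54,23.5,0,25],
  ],
)

```text
t: 4.0
eef_pos: [453.1, 149.3, 402.5]
tcp_rot: [3.141, -0.0, 1.718]
ft_force: [0.4, 1.2, -0.7]
opening: 0.265
grip_force: 0.0
```

Emit:
jog_arm(
  motion=[
    [0,0,0,-52,11.2,0,25],
    [0,0,0,-52,11.2,0,25],
    [0,0,0,-52,11.2,10,25],
    [0,0,0,-52,11.2,20,25],
    [0,0,0,-52,11.2,20,25],
    [0,0,0,-52,11.5,22,25],
    [0,0,0,0,0,0,25],
  ],
)

```text
t: 4.88
eef_pos: [565.2, -150.5, 327.9]
tcp_rot: [-3.139, -0.001, 1.714]
ft_force: [-0.2, 0.3, -0.0]
opening: 0.264
grip_force: 0.0
```

```bash
python3 - <<'E'
from h import *
np.set_printoptions(precision=1,suppress=True)
s=env.state();print(s["eef_pos"],s["tcp_rot"])
im=env.read_camera("wrist");save(im,"w1.png",1.4);np.save("w1.npy",im,allow_pickle=True)
T=np.linalg.inv(im["world_to_cam"]);print(T)
for n in "length_stop thumb_tab pointer long_line lever_hub lever_tip".split():
    for q in env.recognise("wrist",n)[:2]: print(n,round(q["score"],2),np.array(q["location"]),pt(im,q["location"]))
E
```

```text
[ 565.2 -150.5  327.9] [-3.1 -0.   1.7]
[[  1.   -0.1  -0.  555.7]
 [  0.1   1.    0.2 -83.9]
 [ -0.   -0.2   1.  421.3]
 [  0.    0.    0.    1. ]]
length_stop 0.71 [277.  154.5] [ 559.8 -127.7   55.8]
thumb_tab 0.59 [274.9 155.8] [ 558.  -129.3   55.5]
pointer 0.59 [276.2 155.9] [ 559.3 -129.2   55.8]
long_line 0.57 [269.6  81.2] [542.5 -60.2  30.6]
lever_hub 0.67 [272.5 201.5] [ 561.7 -169.2   78.1]
lever_tip 0.96 [275.5 205.7] [ 565.1 -172.6   78.8]
```

View pics/w1.png

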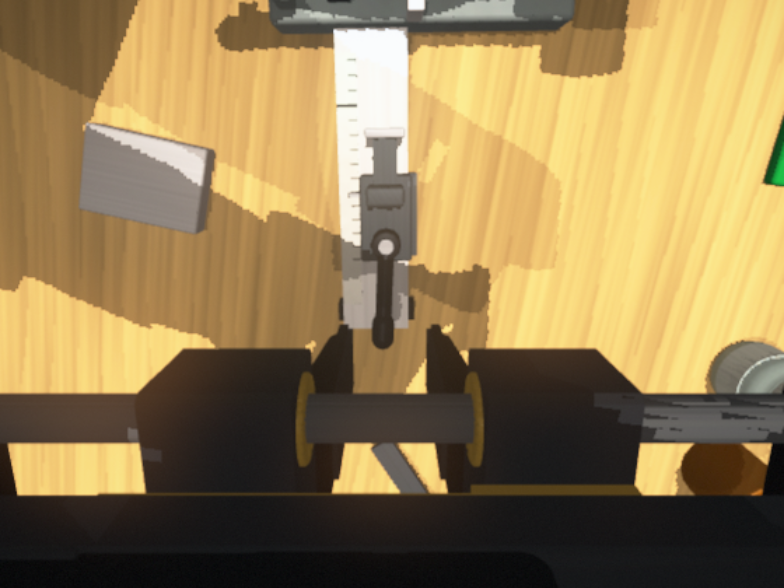

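The wrist view shows (in enlarged pixels) the long line at (347,104), the stop's face at (384,130), the tab at (385,195), the hub at (385,246), and the lever bulb at (382,333). The lever lies along the rail, so it is clamped.

```bash
cat >> h.py <<'E'
def saw(o,th,p): c,s=np.cos(th),np.sin(th); return np.array([o[0]+c*p[0]-s*p[1],o[1]+s*p[0]+c*p[1]])
def insaw(o,th,w): c,s=np.cos(th),np.sin(th); d=np.array(w[:2])-o; return np.array([c*d[0]+s*d[1],-s*d[0]+c*d[1]])
E
python3 - <<'E'
from h import *
np.set_printoptions(precision=1,suppress=True)
im=np.load("w1.npy",allow_pickle=True).item()
o=np.array([532.3,42.8]);th=.146
for n,p,z in(("line",(347,104.5),30.5),("tab",(385.5,195),90),("hub",(385.5,246.5),73),("bulb",(382,333),81),("face",(384,136),69),
  ("railL",(334,28),30),("railR",(408,28),30),("railLe",(343,325),30),("railRe",(408,326),30)):
    q=pt(im,(p[0]/1.4,p[1]/1.4),z);print(n,q,insaw(o,th,q))
to([0,0,0],1.717)
E
```

```text
line [520.5 -57.2  30.5] [-26.2 -97.2]
tab [ 556.1 -110.8   90. ] [   1.3 -155.4]
hub [ 561.  -145.8   73. ] [   1.  -190.8]
bulb [ 567.  -203.8   81. ] [  -1.5 -249. ]
face [549.9 -75.5  69. ] [   0.2 -119.6]
railL [505.5  -9.3  30. ] [-34.1 -47.7]
railR [555.4  -2.1  30. ] [ 16.3 -47.8]
railLe [ 537.7 -219.6   30. ] [ -32.9 -260.4]
railRe [ 587.9 -213.1   30. ] [  17.8 -261.3]
turn [0.1 0.  0.1] shift [ 228.7 -537.3  330.3]
```

Emit:
jog_arm(
  motion=[
    [0,0,0,-26,-2.5,20,26],
    [0,0,0,-26.3,-2.5,40,26],
    [0,0,0,0,0,40,26],
    [0,0,0,0,0,30,26],
    [0,0,0,0,0,0,26],
  ],
)

```text
t: 5.85
eef_pos: [567.2, -199.3, 199.0]
tcp_rot: [-3.139, -0.002, 1.719]
ft_force: [-0.3, -0.4, 0.5]
opening: 0.272
grip_force: 0.0
```

```bash
python3 - <<'E'
from h import *
np.set_printoptions(precision=1,suppress=True)
im=env.read_camera("wrist");save(im,"w2.png",1.4)
s=env.state();print(s["eef_pos"],s["tcp_rot"],s["ft_force"])
Rm=R.from_euler('xyz',s["tcp_rot"])
for z in(59,78): print(px(im,s["eef_pos"]+Rm.apply([0,0,z]))*1.4)
for w in ([561,-146,73],[568,-206,81]):print(px(im,w)*1.4)
to([568,-203,146],1.72)
E
```

```text
[ 567.8 -199.6  200.5] [-3.1 -0.   1.7] [-0.   0.9  0.8]
[391.9 377.1]
[391.8 354.1]
[394.9 185.2]
[390.  331.6]
turn [-0.  -0.  -0.1] shift [-3.4 -0.2 54.5]
```

View pics/w2.png

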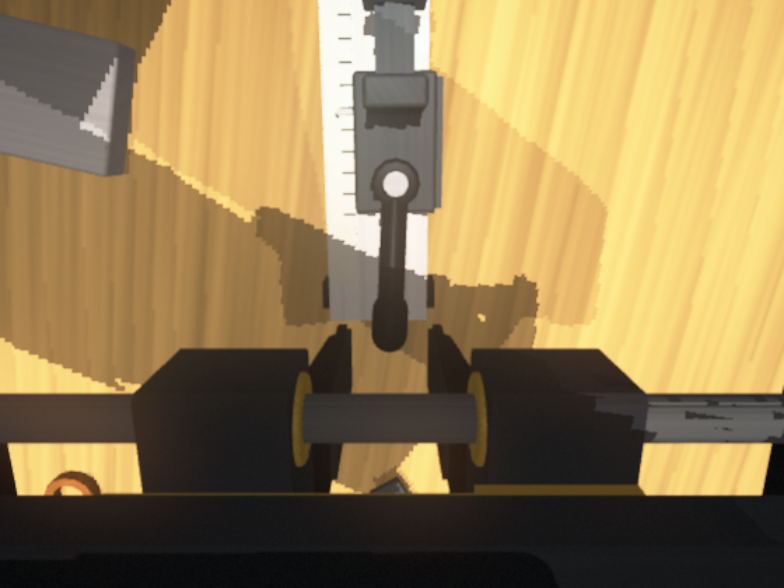

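The bulb at (390,330) sits centred between the fingertips at (345,335) and (435,335). I lower over it, then swing.

Emit:
jog_arm(
  motion=[
    [0,0,0,-3.4,0,27,26],
    [0,0,0,0,0,27,26],
    [0,0,0,0,0,0,26],
  ],
)

```text
t: 6.28
eef_pos: [568.2, -203.2, 146.6]
tcp_rot: [-3.141, -0.0, 1.718]
ft_force: [-0.1, -0.2, 0.1]
opening: 0.273
grip_force: 0.0
```

Emit:
jog_arm(
  motion=[
    [0,0,8,0.56,-8,0,26],
    [0,0,8,0.56,-8,0,26],
    [0,0,8,0.56,-8,0,26],
    [0,0,8,0.56,-8,0,26],
    [0,0,8,0.56,-8,0,26],
    [0,0,0,0,0,0,26],
  ],
)

```text
t: 7.02
eef_pos: [530.1, -195.6, 148.4]
tcp_rot: [3.139, -0.0, 1.021]
ft_force: [-0.6, 0.2, 0.3]
opening: 0.272
grip_force: 0.0
```

Emit:
jog_arm(
  motion=[
    [0,0,8,0.56,-8,0,26],
    [0,0,8,0.56,-8,0,26],
    [0,0,8,0.56,-8,0,26],
    [0,0,8,0.56,-8,0,26],
    [0,0,8,0.56,-8,0,26],
    [0,0,8,0.56,-8,0,26],
    [0,0,0,0,0,0,26],
  ],
)

```text
t: 7.9
eef_pos: [503.8, -156.9, 147.3]
tcp_rot: [3.141, -0.001, 0.186]
ft_force: [0.5, -0.4, 0.5]
opening: 0.272
grip_force: 0.0
```

```bash
python3 - <<'E'
from h import *
np.set_printoptions(precision=2,suppress=True)
s=env.state();print(s["eef_pos"],s["tcp_rot"],s["ft_force"])
im=env.read_camera("wrist");save(im,"w3.png",1)
E
```

```text
[ 503.77 -156.88  147.26] [ 3.14 -0.    0.19] [ 0.54 -0.37  0.54]
```

View pics/w3.png

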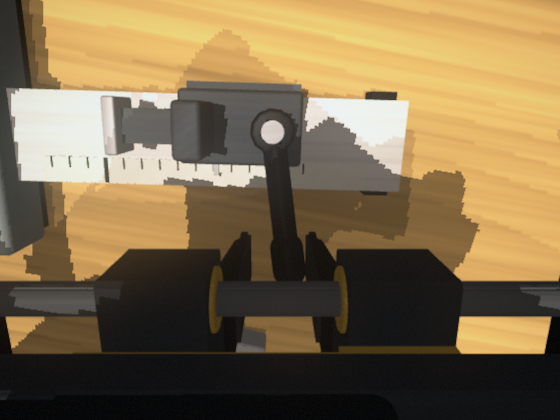

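Emit:
jog_arm(
  motion=[
    [0,0,4,0.2,-4,0,26],
    [0,0,0,0,0,0,26],
    [0,0,0,0,2,-60,40],
    [0,0,-10.2,0,0,0,50],
    [0,0,-10.2,0,0,0,50],
    [0,0,-10.2,0,0,0,50],
    [0,0,-10.2,0,0,0,50],
    [0,0,-10.2,0,0,0,50],
    [0,0,-10.2,0,0,0,50],
    [0,0,-10.2,0,0,0,50],
  ],
)

```text
t: 9.2
eef_pos: [503.1, -155.3, 206.4]
tcp_rot: [3.141, -0.0, 1.369]
ft_force: [-0.7, -0.2, 0.2]
opening: 0.528
grip_force: 0.0
```

Emit:
jog_arm(
  motion=[
    [0,0,-10.2,0,0,0,50],
    [0,0,-10.2,0,0,0,50],
    [0,0,0,0,0,0,50],
  ],
)

```text
t: 9.57
eef_pos: [503.0, -155.2, 206.4]
tcp_rot: [3.141, 0.0, 1.716]
ft_force: [-0.3, 1.0, 0.5]
opening: 0.526
grip_force: 0.0
```

```bash
python3 - <<'E'
from h import *
np.set_printoptions(precision=2,suppress=True)
s=env.state();print(s["eef_pos"],s["tcp_rot"],s["ft_force"],s["opening"])
to([556,-111,200],1.722)
E
```

```text
[ 503.   -155.24  206.36] [3.14 0.   1.72] [-0.31  0.95  0.47] 0.5261635738278242
turn [ 0.   0.  -0.3] shift [36.1 58.8  6.4]
```

Emit:
jog_arm(
  motion=[
    [0,0,-0.3,0,58.8,0,50],
    [0,0,0,36,0,0,50],
    [0,0,0,0,0,0,50],
  ],
)

```text
t: 9.95
eef_pos: [555.6, -109.5, 206.0]
tcp_rot: [-3.141, -0.001, 1.72]
ft_force: [0.0, -0.8, 0.4]
opening: 0.529
grip_force: 0.0
```

```bash
python3 - <<'E'
from h import *
np.set_printoptions(precision=2,suppress=True)
s=env.state();print(s["eef_pos"],s["tcp_rot"])
im=env.read_camera("wrist");save(im,"w4.png",1.4);np.save("w4.npy",im,allow_pickle=True)
to([556,-111,138],1.722)
for n in "pointer long_line thumb_tab lever_hub".split():
    for q in env.recognise("wrist",n)[:2]: print(n,round(q["score"],2),np.array(q["location"])*1.4,pt(im,q["location"]))
E
```

```text
[ 555.65 -109.46  206.04] [-3.14 -0.    1.72]
turn [-0.  -0.  -0.1] shift [-0.6  0.2 68.2]
pointer 0.95 [389.34 313.88] [ 555.14 -107.75   90.55]
long_line 0.96 [384.58  87.36] [538.67 -14.31  30.61]
thumb_tab 0.68 [384.44  87.92] [538.64 -14.58  30.67]
thumb_tab 0.66 [388.92 315.7 ] [ 555.07 -108.47   90.81]
lever_hub 0.61 [371.7  376.04] [ 552.33 -143.85   73.73]
```

View pics/w4.png

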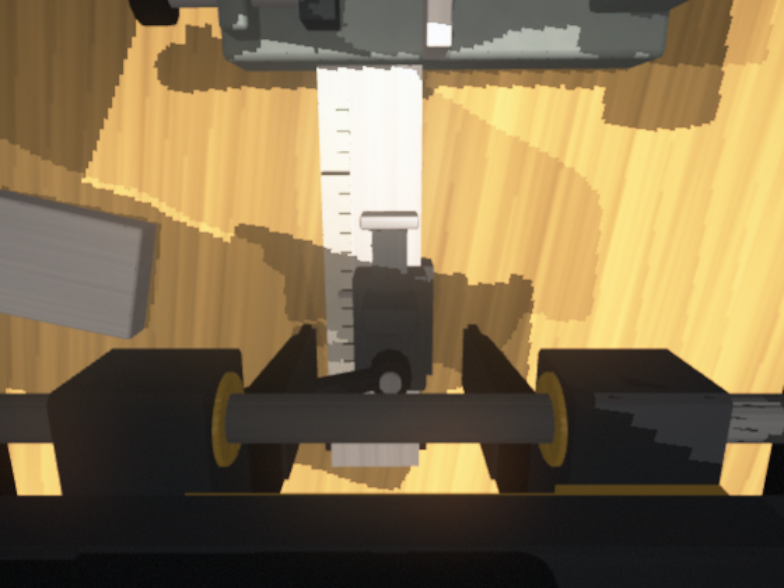

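The long line is at (336,173), the face at (389,214), and the tab stands between the open fingers. From the marks in the last view, the pointer has about 62 mm to go. I grip the tab.

Emit:
jog_arm(
  motion=[
    [0,0,0,-1,0,34,50],
    [0,0,0,0,0,34,50],
    [0,0,0,0,0,0,10],
    [0,0,0,0,0,0,10],
    [0,0,0,0,0,0,10],
    [0,0,0,0,0,0,10],
    [0,0,0,0,0,0,10],
  ],
)

```text
t: 11.08
eef_pos: [556.0, -112.3, 139.5]
tcp_rot: [3.14, 0.001, 1.72]
ft_force: [-2.7, -2.4, 6.7]
opening: 0.251
grip_force: 30.0
```

Emit:
jog_arm(
  motion=[
    [0,0,0,6,0,0,10],
    [0,0,0,6,0,0,10],
    [0,0,0,6,0,0,10],
    [0,0,0,6,0,0,10],
    [0,0,0,6,0,0,10],
    [0,0,0,0,0,0,10],
  ],
)

```text
t: 11.82
eef_pos: [551.4, -82.6, 139.5]
tcp_rot: [3.141, 0.001, 1.72]
ft_force: [-3.9, -3.9, 9.0]
opening: 0.251
grip_force: 30.0
```

Emit:
jog_arm(
  motion=[
    [0,0,0,6,0,0,10],
    [0,0,0,6,0,0,10],
    [0,0,0,6,0,0,10],
    [0,0,0,6,0,0,10],
    [0,0,0,6,0,0,10],
    [0,0,0,0,0,0,10],
    [0,0,0,0,0,0,10],
  ],
)

```text
t: 12.7
eef_pos: [546.8, -52.9, 139.5]
tcp_rot: [3.141, 0.001, 1.72]
ft_force: [-4.7, -2.7, 9.6]
opening: 0.249
grip_force: 30.0
```

```bash
python3 - <<'E'
from h import *
np.set_printoptions(precision=2,suppress=True)
s=env.state();print(s["eef_pos"],s["tcp_rot"],s["ft_force"])
im=env.read_camera("wrist");save(im,"w5.png",1.4);np.save("w5.npy",im,allow_pickle=True)
E
```

```text
[546.8  -52.91 139.49] [3.14 0.   1.72] [-4.71 -2.68  9.58]
```

View pics/w5.png

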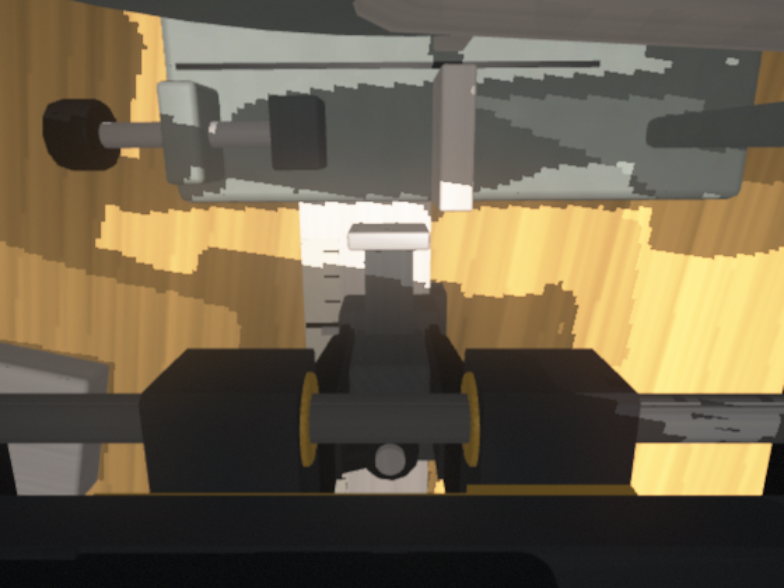

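The long line is at (320,325) and the pointer is hidden by the finger. I release, rise and back off to look.

Emit:
jog_arm(
  motion=[
    [0,0,0,0,0,0,50],
    [0,0,0,0,0,0,50],
    [0,0,0,0,0,0,50],
    [0,0,0,0,0,-40,50],
    [0,0,0,0,0,-40,50],
    [0,0,0,-45,0,0,50],
    [0,0,0,-45,0,0,50],
    [0,0,0,0,0,0,50],
  ],
)

```text
t: 13.75
eef_pos: [560.5, -144.0, 218.1]
tcp_rot: [3.141, 0.0, 1.717]
ft_force: [0.6, 0.7, -0.1]
opening: 0.525
grip_force: 0.0
```

```bash
python3 - <<'E'
from h import *
np.set_printoptions(precision=2,suppress=True)
s=env.state();print(s["eef_pos"],s["tcp_rot"],s["ft_force"])
im=env.read_camera("wrist");np.save("w6.npy",im,allow_pickle=True)
for n in "pointer long_line thumb_tab lever_hub lever_tip".split():
    for q in env.recognise("wrist",n)[:2]: print(n,round(q["score"],2),np.array(q["location"]),pt(im,q["location"]))
p=px(im,[519,-56,30.5]);print(p);c,r=np.round(p).astype(int)
r0=max(r-70,0);c0=max(c-60,0);cr=im["color"][r0:r0+140,c0:c0+180,::-1];print(c0,r0,cr.shape)
cv2.imwrite("pics/w6.png",cv2.resize(cr,None,fx=4,fy=4,interpolation=cv2.INTER_CUBIC))
E
```

```text
[ 560.53 -143.95  218.08] [3.14 0.   1.72] [ 0.59  0.73 -0.1 ]
pointer 0.87 [272.7  96.3] [546.14 -71.06  55.67]
pointer 0.7 [228.1 124.4] [522.28 -91.69  79.27]
long_line 0.72 [263.7 127.2] [543.58 -90.49  74.13]
long_line 0.47 [272.3  97.9] [546.03 -72.1   55.86]
thumb_tab 0.92 [271.2  98.4] [545.35 -72.51  55.39]
lever_hub 0.59 [227.6 125.4] [522.08 -92.31  79.5 ]
lever_tip 0.5 [227.9 125.1] [522.23 -92.11  79.46]
[238.12  69.46]
178 0 (140, 180, 3)
```

View pics/w6.png

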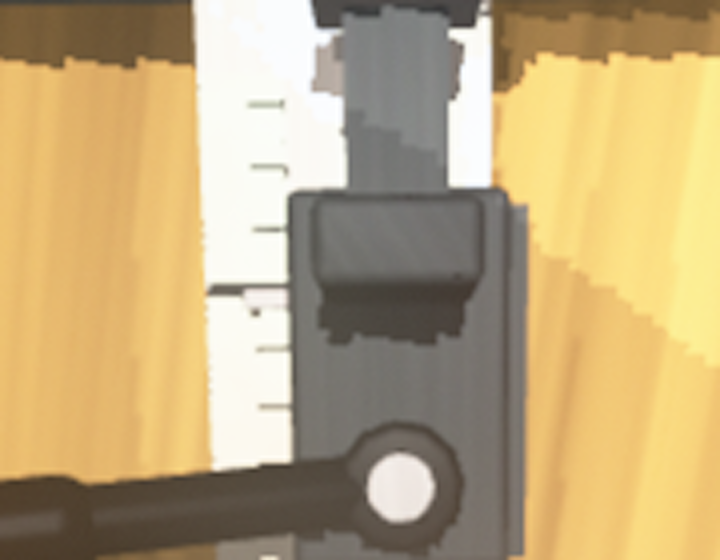

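The pointer tip is at row ~299 and the long line at ~290 in the crop, at 61 px per 10 mm. The stop is about 1.5 mm short, so I grip the tab again and nudge it.

Emit:
jog_arm(
  motion=[
    [0,0,0,46,0,0,50],
    [0,0,0,46,0,0,50],
    [0,0,0,0,0,40,50],
    [0,0,0,0,0,39,50],
    [0,0,0,0,0,0,10],
    [0,0,0,0,0,0,10],
    [0,0,0,0,0,0,10],
    [0,0,0,0,0,0,10],
    [0,0,0,0,0,0,10],
  ],
)

```text
t: 15.18
eef_pos: [546.5, -50.8, 140.6]
tcp_rot: [3.141, 0.0, 1.72]
ft_force: [-4.1, -1.3, 5.5]
opening: 0.253
grip_force: 30.0
```

Emit:
jog_arm(
  motion=[
    [0,0,0,0.8,0,0,10],
    [0,0,0,0.8,0,0,10],
    [0,0,0,0,0,0,10],
    [0,0,0,0,0,0,10],
  ],
)

```text
t: 15.68
eef_pos: [546.3, -50.0, 140.6]
tcp_rot: [3.141, 0.001, 1.72]
ft_force: [-3.3, -7.7, 4.3]
opening: 0.255
grip_force: 30.0
```

Emit:
jog_arm(
  motion=[
    [0,0,0,0,0,0,50],
    [0,0,0,0,0,0,50],
    [0,0,0,0,0,0,50],
    [0,0,0,0,0,-40,50],
    [0,0,0,0,0,-40,50],
    [0,0,0,-47,0,0,50],
    [0,0,0,-47,0,0,40],
    [0,0,0,0,0,0,30],
  ],
)

```text
t: 16.68
eef_pos: [560.6, -144.4, 219.2]
tcp_rot: [3.141, 0.0, 1.717]
ft_force: [-0.7, 0.5, -1.1]
opening: 0.372
grip_force: 0.0
```

```bash
python3 - <<'E'
from h import *
np.set_printoptions(precision=2,suppress=True)
s=env.state();print(s["eef_pos"],s["tcp_rot"],s["ft_force"])
im=env.read_camera("wrist");np.save("w7.npy",im,allow_pickle=True)
r0,c0=20,178;cr=im["color"][r0:r0+120,c0:c0+120,::-1]
cv2.imwrite("pics/w7.png",cv2.resize(cr,None,fx=5,fy=5,interpolation=cv2.INTER_NEAREST))
for n,p,z in(("hub",(278,121.5),74),):print(n,pt(im,p,z))
E
```

```text
[ 560.65 -144.44  219.17] [3.14 0.   1.72] [-0.67  0.53 -1.08]
hub [551.93 -86.37  74.  ]
```

View pics/w7.png

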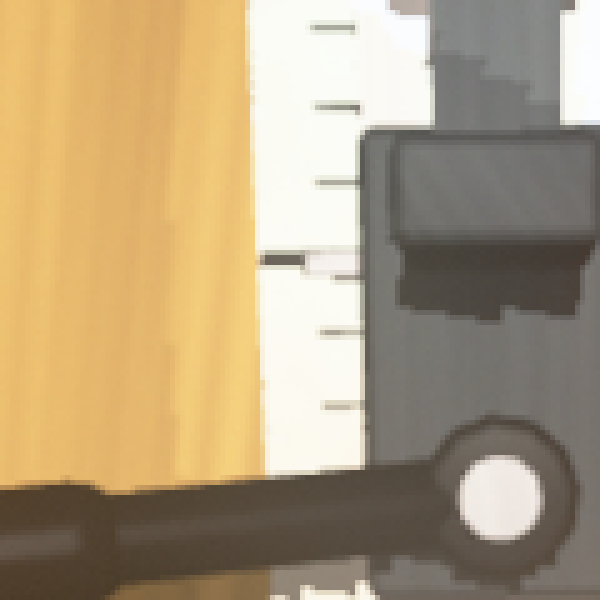

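The pointer now covers the long line (row 262 against 260), within about 0.4 mm. Next I swing the lever closed.

Emit:
jog_arm(
  motion=[
    [0,0,10.6,0,0,0,26],
    [0,0,10.6,0,0,0,26],
    [0,0,10.6,0,0,0,26],
    [0,0,10.6,0,0,0,26],
    [0,0,10.6,0,0,0,26],
    [0,0,10.6,0,0,0,26],
    [0,0,10.6,0,0,0,26],
    [0,0,10.6,0,0,0,26],
    [0,0,0,-51.6,0,0,26],
    [0,0,0,0,-58,0,26],
  ],
)

```text
t: 17.98
eef_pos: [494.6, -99.4, 219.0]
tcp_rot: [-3.141, 0.001, 0.234]
ft_force: [0.9, 1.6, 1.1]
opening: 0.276
grip_force: 0.0
```

Emit:
jog_arm(
  motion=[
    [0,0,0,0,0,0,26],
  ],
)

```text
t: 18.1
eef_pos: [495.0, -95.0, 219.4]
tcp_rot: [-3.141, 0.001, 0.242]
ft_force: [0.2, 0.2, 1.3]
opening: 0.277
grip_force: 0.0
```

```bash
python3 - <<'E'
from h import *
np.set_printoptions(precision=2,suppress=True)
to([496.5,-99.5,146],.238)
s=env.state();im=env.read_camera("wrist");np.save("w8.npy",im,allow_pickle=True);save(im,"w8.png")
Rm=R.from_euler('xyz',s["tcp_rot"]);print(px(im,s["eef_pos"]+Rm.apply([0,0,69])),px(im,[551.9,-86,73]),px(im,[496.5,-99.5,81]))
print(s["eef_pos"],s["tcp_rot"],s["opening"])
for n in ("lever_hub","lever_tip","clamp_lever"):
    for q in env.recognise("wrist",n)[:2]: print(n,round(q["score"],2),np.array(q["location"]),pt(im,q["location"]))
E
```

```text
turn [-0.1  0.1  0.2] shift [ 0.4  4.9 73.4]
[274.82 260.09] [283.76 125.2 ] [283.28 216.71]
[495.   -94.95 219.45] [-3.14  0.    0.24] 0.27743718189748673
lever_tip 0.88 [283.6 164.3] [528.89 -91.6   78.44]
lever_tip 0.51 [275.8 333.7] [ 374.47 -124.26   20.84]
clamp_lever 0.75 [281.1 167.7] [526.51 -90.59  78.91]
clamp_lever 0.52 [533.9 349.6] [ 406.12 -364.31    5.31]
```

View pics/w8.png

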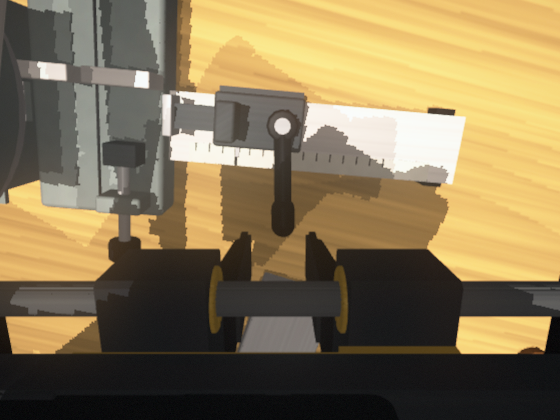

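The lever points straight down the picture from the hub (283,126) to the bulb (283,215), 5 mm off the finger middle. I straddle it and swing back.

Emit:
jog_arm(
  motion=[
    [0,0,0,0.4,4.9,30,26],
    [0,0,0,0,0,43,26],
    [0,0,0,0,0,0,26],
  ],
)

```text
t: 18.68
eef_pos: [497.4, -102.7, 144.1]
tcp_rot: [-3.139, 0.004, 0.239]
ft_force: [-0.2, -0.4, 0.3]
opening: 0.275
grip_force: 0.0
```

Emit:
jog_arm(
  motion=[
    [0,0,-8,0.56,8,0,26],
    [0,0,-8,0.56,8,0,26],
    [0,0,-8,0.56,8,0,26],
    [0,0,-8,0.56,8,0,26],
    [0,0,-8,0.56,8,0,26],
    [0,0,-8,0.56,8,0,26],
    [0,0,-8,0.56,8,0,26],
  ],
)

```text
t: 19.55
eef_pos: [534.6, -143.3, 147.9]
tcp_rot: [3.141, -0.0, 1.221]
ft_force: [-0.3, 0.7, -0.7]
opening: 0.274
grip_force: 0.4
```

Emit:
jog_arm(
  motion=[
    [0,0,-8,0.56,8,0,26],
    [0,0,-8,0.56,8,0,26],
    [0,0,-8,0.56,8,0,26],
    [0,0,-5,0.2,5,0,26],
    [0,0,0,0,0,0,26],
  ],
)

```text
t: 20.18
eef_pos: [563.2, -146.1, 147.7]
tcp_rot: [3.14, 0.001, 1.722]
ft_force: [0.6, 0.8, 0.4]
opening: 0.273
grip_force: 0.0
```

Emit:
jog_arm(
  motion=[
    [0,0,0,0,1.5,0,26],
    [0,0,0,0,1.5,0,26],
    [0,0,0,0,0,0,26],
  ],
)

```text
t: 20.55
eef_pos: [565.6, -145.4, 146.4]
tcp_rot: [3.141, -0.0, 1.723]
ft_force: [0.5, 0.1, 0.3]
opening: 0.273
grip_force: 0.0
```

Emit:
jog_arm(
  motion=[
    [0,0,0,0,1.5,0,26],
    [0,0,0,0,0,0,26],
  ],
)

```text
t: 20.8
eef_pos: [567.0, -145.2, 146.1]
tcp_rot: [-3.141, -0.0, 1.723]
ft_force: [-1.4, -1.0, 0.7]
opening: 0.274
grip_force: 0.7
```

Emit:
jog_arm(
  motion=[
    [0,0,0,0,1.5,0,26],
    [0,0,0,0,0,0,26],
  ],
)

```text
t: 21.05
eef_pos: [567.7, -145.1, 146.0]
tcp_rot: [-3.139, -0.001, 1.723]
ft_force: [-6.3, -5.0, 4.2]
opening: 0.279
grip_force: 3.6
```

Emit:
jog_arm(
  motion=[
    [0,0,0,0,-4,0,26],
    [0,0,0,0,0,-50,40],
    [0,0,0,0,0,-50,50],
    [0,0,0,0,0,0,50],
  ],
)

```text
t: 21.55
eef_pos: [565.6, -145.7, 249.7]
tcp_rot: [3.135, 0.003, 1.723]
ft_force: [0.0, -0.7, -0.5]
opening: 0.506
grip_force: 0.0
```

```bash
python3 - <<'E'
from h import *
np.set_printoptions(precision=2,suppress=True)
s=env.state();print(s["eef_pos"],s["tcp_rot"])
im=env.read_camera("wrist");np.save("w9.npy",im,allow_pickle=True)
C=cloud(im);P=C.reshape(-1,3);col=im["color"].astype(int).reshape(-1,3)
o=np.array([532.0,42.0]);th=.151
S=np.array([insaw(o,th,p) for p in P])
m=(P[:,2]>62)&(P[:,2]<95)&(abs(S[:,0])<60)&(S[:,1]<-100)&(S[:,1]>-205)
a=(S[:,1]>-142)&(S[:,1]<-112);
L=m&(S[:,1]<-140);print("lever pts",L.sum(),np.polyfit(S[L,1],S[L,0],1),S[L].min(0),S[L].max(0))
# rail edges
sat=col.max(1)-col.min(1)
r=(abs(P[:,2]-30)<5)&(sat<45)&(abs(S[:,0]+9)<40)&(S[:,1]>-258)&(S[:,1]<-55)
for y in range(-250,-60,25):
    k=r&(abs(S[:,1]-y)<4)
    if k.sum()>20: print(y,S[k,0].min(),S[k,0].max())
for n in ("lever_hub","lever_tip","pointer","long_line","thumb_tab"):
    for q in env.recognise("wrist",n)[:2]: p=pt(im,q["location"]);print(n,round(q["score"],2),np.array(q["location"]),p,insaw(o,th,p))
E
```

```text
[ 565.61 -145.7   249.75] [3.14 0.   1.72]
lever pts 1364 [-0.    0.06] [  -7.01 -196.98] [   7.22 -140.04]
-250 -33.61984857168406 15.999839981132126
-225 -32.98956511628998 15.743950439313515
-200 -33.73249956898651 15.522893604998082
-175 -33.30254592724279 15.314848976524189
-150 -33.44480431808974 15.860179329922598
-125 -33.490037788256146 21.87031562849268
-100 -34.10985581580485 21.486336572495247
-75 -34.31121523780301 15.160039482078634
lever_hub 0.65 [269.  153.5] [ 554.81 -111.48   78.9 ] [  -0.54 -155.17]
lever_tip 0.89 [272.8 155.2] [ 557.6  -112.21   79.23] [   2.11 -156.31]
pointer 0.56 [270.6  89.3] [549.12 -67.91  55.68] [   0.39 -111.24]
pointer 0.28 [273.4 151.9] [ 557.69 -110.02   77.99] [   2.53 -154.15]
long_line 0.57 [261.1 113.5] [545.33 -85.52  73.86] [  -6.   -128.08]
thumb_tab 0.63 [268.8  92.5] [548.16 -70.34  56.13] [  -0.92 -113.5 ]
thumb_tab 0.52 [265.8 115.8] [548.83 -86.49  76.36] [  -2.69 -129.56]
```

The lever is back at angle 0, with a fitted slope of 0.00. Now to the stick.

```bash
python3 - <<'E'
from h import *
np.set_printoptions(precision=2,suppress=True)
im=np.load("w9.npy",allow_pickle=True).item();g=im["color"].mean(-1).astype(np.float32)
o=np.array([532.0,42.0]);th=.151
ys=np.arange(-105,-85,.25)
for x in(-31,-30,-26,-24,-22):
    v=[]
    for y in ys:
        q=px(im,[*saw(o,th,(x,y)),30.5]);v.append(cv2.getRectSubPix(g,(1,1),tuple(q.astype(float)))[0,0])
    v=np.array(v);b=np.median(v);w=np.clip(b-v-15,0,None);print(x,b,v.min(),(w*ys).sum()/w.sum() if w.sum() else 0, v[::4].astype(int))
to([565,-145,420],1.722);to([545,285,420],1.722)
E
```

```text
-31 246.33289 99.52752 -96.74357678079134 [246 246 246 246 246 246 246 214 105 154 238 246 246 246 246 246 246 246
 246 246]
-30 246.33435 98.9902 -96.73710317078415 [246 246 246 246 246 246 246 214 104 153 238 246 247 247 246 246 246 246
 246 246]
-26 245.99823 218.47441 -96.44510336413947 [245 245 245 246 246 242 228 237 232 219 238 247 247 247 247 247 247 247
 240 241]
-24 246.3471 208.85095 -92.4296400596922 [246 246 246 246 246 239 213 237 236 231 237 247 247 247 247 247 247 247
 218 220]
-22 246.85556 208.84538 -93.10057230474021 [246 246 246 247 247 239 213 238 237 224 228 247 247 247 247 247 247 247
 219 221]
turn [-0.1 -0.1  0.1] shift [   0.5    0.4 -175.1]
turn [-0.1 -0.1  0.1] shift [ 428.5   45.9 -174.7]
```

Emit:
jog_arm(
  motion=[
    [0,0,0,0,0,-60,60],
    [0,0,0,0,0,-60,60],
    [0,0,0,50,0,-50,60],
    [0,0,0,60,0,0,60],
    [0,0,0,60,0,0,60],
    [0,0,0,60,0,0,60],
    [0,0,0,60,0,0,60],
    [0,0,0,60,0,0,60],
    [0,0,0,60,0,0,60],
    [0,0,0,20,44,60,60],
  ],
)

```text
t: 23.1
eef_pos: [535.3, 279.1, 363.8]
tcp_rot: [3.136, -0.002, 1.727]
ft_force: [1.3, -0.0, 0.1]
opening: 0.634
grip_force: 0.0
```

Emit:
jog_arm(
  motion=[
    [0,0,0,0,0,50,60],
    [0,0,0,0,0,0,60],
  ],
)

```text
t: 23.35
eef_pos: [535.2, 275.3, 307.8]
tcp_rot: [-3.134, 0.002, 1.723]
ft_force: [0.2, -0.5, 1.3]
opening: 0.632
grip_force: 0.0
```

```bash
cat > bar.py <<'E'
from h import *
np.set_printoptions(precision=3,suppress=True)
s=env.state();print(s["eef_pos"],s["tcp_rot"])
im=env.read_camera("wrist");np.save("wb.npy",im,allow_pickle=True)
for q in env.recognise("wrist","bar")[:2]: print(q,pt(im,q["location"]))
C=cloud(im);col=im["color"].astype(int)
m=(abs(C[...,2]-9)<5)&(C[...,0]>380)&(C[...,0]<720)&(C[...,1]>270)&(C[...,1]<430)&(im["z_map"]>0)
hsum=col.sum(-1);m&=C[...,2]>5
m=cv2.morphologyEx(m.astype(np.uint8),cv2.MORPH_OPEN,np.ones((3,3)))
n,l,st,_=cv2.connectedComponentsWithStats(m);k=1+np.argmax(st[1:,4]);B=C[l==k]
r=cv2.minAreaRect(B[:,:2].astype(np.float32));print(len(B),np.median(B[:,2]),r);print(cv2.boxPoints(r),st[k])
E
python3 bar.py
```

```text
[535.207 275.335 307.846] [-3.134  0.002  1.723]
{'location': [304.3, 101.6], 'score': 0.77} [547.489 350.343  10.196]
5952 10.652604318545798 ((545.1028442382812, 351.556396484375), (240.82884216308594, 24.007089614868164), 11.993797302246094)
[[424.823 338.275]
 [429.811 314.792]
 [665.383 364.838]
 [660.394 388.321]] [ 182   81  242   39 5952]
```

Emit:
jog_arm(
  motion=[
    [0,0,-10.4,0,0,0,60],
    [0,0,-10.4,0,0,0,60],
    [0,0,-10.4,0,0,0,60],
    [0,0,-10.4,0,0,0,60],
    [0,0,-10.4,0,0,0,60],
    [0,0,-10.4,0,0,0,60],
    [0,0,-10.4,0,0,0,60],
    [0,0,-10.4,0,0,0,60],
    [0,0,-10.1,0,0,0,60],
    [0,0,0,0,0,0,60],
  ],
)

```text
t: 24.7
eef_pos: [536.5, 275.3, 314.2]
tcp_rot: [3.141, 0.004, -2.933]
ft_force: [-0.4, -0.3, 0.3]
opening: 0.631
grip_force: 0.0
```

```bash
python3 - <<'E'
from h import *
print(env.state()["eef_pos"],env.state()["tcp_rot"]);to([486.4,339.1,81],np.radians(192))
E
```

```text
[536.47853624 275.32696348 314.22544427] [ 3.14090941  0.00355526 -2.9333678 ]
turn [ 0.   0.2 -0.1] shift [ 36.6  72.6 233.1]
```

Emit:
jog_arm(
  motion=[
    [0,0.2,0,18.3,36.3,40,60],
    [0,0,0,18.3,36.3,50,60],
    [0,0,0,0,0,50,60],
    [0,0,0,0,0,50,60],
    [0,0,0,0,0,30,60],
    [0,0,0,0,0,0,60],
    [0,0,0,0,0,0,60],
  ],
)

```text
t: 25.58
eef_pos: [486.2, 338.1, 95.2]
tcp_rot: [3.141, -0.001, -2.934]
ft_force: [-0.0, 0.3, -0.6]
opening: 0.631
grip_force: 0.0
```

```bash
python3 - <<'E'
from h import *
print(env.state()["eef_pos"],env.state()["tcp_rot"]);to([486.4,339.1,80.5],np.radians(192))
E
```

```text
[486.19069247 338.13383225  95.15059347] [ 3.14080541e+00 -1.03406226e-03 -2.93375905e+00]
turn [ 0.  -0.1 -0.1] shift [-0.4  0.9 14.7]
```

Emit:
jog_arm(
  motion=[
    [0,0,0,-0.4,0.9,8,60],
    [0,0,0,0,0,6.5,60],
    [0,0,0,0,0,0,60],
    [0,0,0,0,0,0,10],
    [0,0,0,0,0,0,10],
    [0,0,0,0,0,0,10],
    [0,0,0,0,0,0,10],
    [0,0,0,0,0,0,10],
    [0,0,0,0,0,0,10],
  ],
)

```text
t: 26.7
eef_pos: [485.5, 338.8, 78.9]
tcp_rot: [3.141, -0.003, -2.932]
ft_force: [0.7, 0.8, 1.3]
opening: 0.25
grip_force: 30.0
```

Emit:
jog_arm(
  motion=[
    [0,0,0,0,0,0,10],
    [0,0,0,0,0,-30,10],
    [0,0,0,0,0,-50,10],
    [0,0,0,0,0,-10,10],
    [0,0,0,0,0,0,10],
  ],
)

```text
t: 27.32
eef_pos: [485.7, 338.8, 169.0]
tcp_rot: [3.141, -0.003, -2.932]
ft_force: [0.3, -0.7, -0.3]
opening: 0.248
grip_force: 30.0
```

Emit:
jog_arm(
  motion=[
    [0,0,10.4,0,0,0,10],
    [0,0,10.4,0,0,0,10],
    [0,0,10.4,0,0,0,10],
    [0,0,10.4,0,0,0,10],
    [0,0,10.4,0,0,0,10],
    [0,0,10.4,0,0,0,10],
    [0,0,10.4,0,0,0,10],
    [0,0,10.4,0,0,0,10],
    [0,0,10,0,0,0,10],
    [0,0,0,0,0,0,10],
  ],
)

```text
t: 28.58
eef_pos: [485.4, 338.6, 167.3]
tcp_rot: [-3.136, 0.001, 1.726]
ft_force: [-0.4, -1.0, -0.5]
opening: 0.25
grip_force: 30.0
```

```bash
cat > al.py <<'E'
from h import *
np.set_printoptions(precision=3,suppress=True)
A=np.array([550.25,-76.6]);TH=.153;d=np.array([-np.sin(TH),np.cos(TH)]);n=np.array([np.cos(TH),np.sin(TH)])
def P(s,x=0): return A+(s+118.3)*d+x*n
def now():
    s=env.state();e=s["eef_pos"];v=e[:2]-A;print("t",s["t"],"x %.2f s %.2f z %.2f"%(v@n,v@d-118.3,e[2]),"rot",s["tcp_rot"],"yaw err deg %.2f"%np.degrees(s["tcp_rot"][2]-np.pi/2-TH),"F saw x,y,z",s["ft_force"][:2]@n,s["ft_force"][:2]@d,s["ft_force"][2],"M",s["moment"],s["opening"],s["grip_force"])
E
python3 - <<'E'
from al import *
now();to([*P(265),124.9],1.7238)
E
```

```text
t 28.575 x -0.85 s 301.90 z 167.25 rot [-3.136  0.001  1.726] yaw err deg 0.13 F saw x,y,z -0.556018600189655 -0.906857126841471 -0.5366542020763312 M [-0.03   0.025  0.048] 0.2502544536679499 29.990284144878387
turn [-0.3  0.1  0.1] shift [-36.9   1.   42.4]
```

Emit:
jog_arm(
  motion=[
    [0,0,0,-18.5,0.5,20,10],
    [0,0,0,-18.4,0.5,22.4,10],
    [0,0,0,0,0,0,10],
    [0,0,0,0,0,0,10],
  ],
)

```text
t: 29.08
eef_pos: [492.4, 302.9, 126.7]
tcp_rot: [-3.138, 0.0, 1.727]
ft_force: [-0.2, 0.2, -0.7]
opening: 0.25
grip_force: 30.0
```

```bash
python3 - <<'E'
from al import *
now();to([*P(265),124.9],1.7238)
C={}
for c in("top","scene"):
    im=env.read_camera(c);np.save(c+"b.npy",im,allow_pickle=True);X=cloud(im);col=im["color"].astype(int)
    v=X[...,:2]-A;x=v@n;s=v@d-118.3;z=X[...,2]
    m=(abs(x)<40)&(s>60)&(s<330)&(z>45)&(z<66)&(im["z_map"]>0)
    print(c,m.sum())
    for a in range(70,330,20):
        k=m&(abs(s-a)<10)
        if k.sum()>5: print(a,k.sum(),"x",np.percentile(x[k],[2,50,98]),"z",np.percentile(z[k],[50,95]))
    k=m&(z>50);print("s min",np.sort(s[k])[:5])
    for nme in("window","bar"):
        for q in env.recognise(c,nme)[:1]:
            p=pt(im,q["location"]);print(nme,q["score"],(p[:2]-A)@n,(p[:2]-A)@d-118.3,p[2])
E
```

```text
t 29.075 x 0.70 s 265.62 z 126.67 rot [-3.138  0.     1.727] yaw err deg 0.16 F saw x,y,z -0.14424137455495165 0.25231545090701274 -0.6576201677362379 M [-0.06   0.061  0.015] 0.24958050767173812 29.98915582895279
turn [-0.2  0.   0.2] shift [-0.6 -0.7  1.8]
top 489
90 54 x [-9.261  2.214 14.098] z [57.411 61.205]
110 61 x [-9.145  1.467 14.092] z [57.057 60.302]
130 64 x [-9.464  1.893 14.144] z [56.6   61.349]
150 63 x [-9.161  2.21  13.361] z [57.111 60.648]
170 62 x [-9.8    1.274 13.421] z [57.317 60.469]
190 62 x [-9.349  1.116 13.195] z [57.25  60.917]
210 65 x [-10.039   1.161  12.767] z [56.804 60.789]
230 58 x [-10.33    0.78   12.844] z [57.464 60.387]
s min [84.028 84.284 84.588 85.155 85.586]
window 0.56 7.670694086123921 -113.18542327285002 55.61064955439906
bar 0.92 1.7044423992849085 158.0398786568192 56.95882680725458
scene 160
190 15 x [ 3.348  9.484 14.506] z [59.846 61.032]
210 23 x [-4.616  8.417 14.999] z [59.346 61.495]
230 29 x [-7.748  3.956 13.917] z [59.546 60.737]
250 41 x [-16.805   4.069  17.68 ] z [59.561 63.213]
270 22 x [-10.747  -0.396  13.674] z [60.572 63.49 ]
290 13 x [-9.345 -4.539  2.274] z [60.623 62.073]
310 9 x [-9.486 -5.062 10.447] z [60.18  61.423]
s min [175.094 176.903 178.534 180.591 181.274]
window 0.72 -0.7645513666511528 21.415631555696834 46.64062590053311
bar 0.48 -1.353281087757519 245.85999543848595 60.047872698686774
```

```bash
python3 - <<'E'
from al import *
im=np.load("topb.npy",allow_pickle=True).item();g=im["color"].astype(np.float32).mean(-1)
sat=(im["color"].max(-1).astype(np.float32)-im["color"].min(-1))
def edges(img,z,s,x0,x1,f):
    xs=np.arange(x0,x1,.25);v=[]
    for x in xs:
        q=px(im,[*P(s,x),z]);v.append(cv2.getRectSubPix(img,(1,1),(float(q[0]),float(q[1])))[0,0])
    v=cv2.GaussianBlur(np.array(v,np.float32)[:,None],(1,9),0)[:,0];dv=np.gradient(v)
    return xs,v,dv
print("bar edges (top z 56.9) ")
L=[]
for s in range(90,225,10):
    xs,v,dv=edges(g,57.5,s,-25,28,0);b=xs<0;e=(xs[b][np.argmin(dv[b])],xs[~b][np.argmax(dv[~b])]);L.append((s,*e))
L=np.array(L);print(L[::3],np.polyfit(L[:,0],L[:,1:].mean(1),1),"mid",np.median(L[:,1:].mean(1)))
print("rail left edge")
L=[]
for s in range(-255,-70,10):
    xs,v,dv=edges(sat,30,s,-50,-22,0);L.append((s,xs[np.argmin(dv)]))
L=np.array(L);print(L[::4]);pf=np.polyfit(L[:,0],L[:,1],1);print(pf,np.median(L[:,1]))
E
```

```text
bar edges (top z 56.9) 
[[ 90.   -19.5   15.  ]
 [120.   -18.5   13.  ]
 [150.   -11.75  12.  ]
 [180.   -12.75  13.  ]
 [210.   -11.75  14.  ]] [ 0.042 -6.271] mid 0.125
rail left edge
[[-255.    -33.75]
 [-215.    -34.75]
 [-175.    -35.25]
 [-135.    -38.  ]
 [ -95.    -35.5 ]]
[  0.003 -35.891] -36.0
```

Emit:
jog_arm(
  motion=[
    [-0.2,0,0.35,0,-0.7,1.8,10],
    [0,0,0,0,0,0,10],
    [0,0,0,-8,0,0,10],
    [0,0,0,-8,0,0,10],
    [0,0,0,0,0,0,10],
  ],
)

```text
t: 30.0
eef_pos: [494.1, 285.8, 124.7]
tcp_rot: [-3.141, 0.0, 1.718]
ft_force: [0.2, 0.7, -0.5]
opening: 0.25
grip_force: 30.0
```

```bash
python3 -c "
from al import *
now()"
```

```text
t 30.0 x -0.24 s 248.38 z 124.68 rot [-3.141  0.     1.718] yaw err deg -0.35 F saw x,y,z 0.2936394500414628 0.6551351817040266 -0.5233375082134227 M [-0.03   0.015 -0.04 ] 0.2495632723978112 29.989154934883118
```

Emit:
jog_arm(
  motion=[
    [0,0,-0.25,0,0.3,0,10],
    [0,0,0,0,0,0,10],
    [0,0,0,0,0,0,10],
  ],
)

```text
t: 30.38
eef_pos: [494.2, 286.7, 124.6]
tcp_rot: [3.142, 0.0, 1.723]
ft_force: [-0.5, -1.3, -0.8]
opening: 0.247
grip_force: 30.0
```

```bash
cat > chk.py <<'E'
from al import *
now()
im=env.read_camera("top");X=cloud(im);v=X[...,:2]-A;x=v@n;s=v@d-118.3;z=X[...,2]
m=(abs(x)<25)&(z>50)&(z<66)&(im["z_map"]>0)
L=[]
for a in range(70,220,10):
    k=m&(abs(s-a)<5)
    if k.sum()>15: L.append((a,np.percentile(x[k],[4,96]).mean(),np.median(z[k])))
L=np.array(L);p=np.polyfit(L[:,0],L[:,1],1);print("slope deg",-np.degrees(p[0]),"x at 60,s=240",np.polyval(p,[60,240]),"z slope",np.polyfit(L[:,0],L[:,2],1))
r=(abs(z-30)<5)&(abs(x+9)<40)&(im["color"].max(-1).astype(int)-im["color"].min(-1)<45)
for a in range(-250,-200,10):
    k=r&(abs(s-a)<5);print("rail",a,np.percentile(x[k],[3,97]).mean())
E
python3 chk.py
```

```text
t 30.375 x -0.02 s 249.31 z 124.63 rot [3.142 0.    1.723] yaw err deg -0.03 F saw x,y,z -0.6569720263760306 -1.209425140912642 -0.7555941193281477 M [-0.076  0.069 -0.004] 0.24659872429606128 29.98908966779709
slope deg 0.09205824990630795 x at 60,s=240 [1.444 1.154] z slope [-0.001 55.643]
rail -250 -7.889717194905474
rail -240 -6.308222417985791
rail -230 -7.798906636870205
rail -220 -6.615929008869816
rail -210 -8.465200893662999
```

Emit:
jog_arm(
  motion=[
    [0,0,0,-5,0,0,10],
    [0,0,0,-5,0,0,10],
    [0,0,0,-4,0,0,10],
    [0,0,0,-3,0,0,10],
    [0,0,0,-3,0,0,10],
    [0,0,0,-2,0,0,10],
    [0,0,0,0,0,0,10],
  ],
)

```text
t: 31.3
eef_pos: [497.6, 264.7, 124.6]
tcp_rot: [3.142, 0.0, 1.723]
ft_force: [-0.5, -0.1, -0.6]
opening: 0.252
grip_force: 30.0
```

```bash
python3 -c "
from al import *
now()"
```

```text
t 31.3 x -0.04 s 227.06 z 124.64 rot [3.142 0.    1.723] yaw err deg -0.05 F saw x,y,z -0.5248478123826313 0.01474491857925671 -0.5514510630188166 M [-0.074  0.075 -0.026] 0.2516253419952163 29.98920500278473
```

Emit:
jog_arm(
  motion=[
    [0,0,0,-4,0,0,10],
    [0,0,0,-5,0,0,10],
    [0,0,0,-6,0,0,10],
    [0,0,0,-6,0,0,10],
    [0,0,0,-6,0,0,10],
    [0,0,0,0,0,0,10],
  ],
)

```text
t: 32.05
eef_pos: [501.8, 237.7, 124.7]
tcp_rot: [3.142, 0.0, 1.722]
ft_force: [0.1, -0.4, -0.4]
opening: 0.25
grip_force: 30.0
```

```bash
python3 -c "
from al import *
now()"
```

```text
t 32.05 x 0.01 s 199.67 z 124.67 rot [3.142 0.    1.722] yaw err deg -0.08 F saw x,y,z 0.003218480156344674 -0.3837970872208734 -0.38310582091120327 M [-0.071  0.055 -0.083] 0.24959577856343837 29.98917728662491
```

Emit:
jog_arm(
  motion=[
    [0,0,0,-8,0,0,10],
    [0,0,0,-8,0,0,10],
    [0,0,0,-8,0,0,10],
    [0,0,0,-8,0,0,10],
    [0,0,0,-8,0,0,10],
    [0,0,0,-8,0,0,10],
    [0,0,0,-6,0,0,10],
    [0,0,0,-4,0,0,10],
    [0,0,0,0,0,0,10],
  ],
)

```text
t: 33.17
eef_pos: [510.5, 180.6, 124.7]
tcp_rot: [3.142, 0.0, 1.723]
ft_force: [0.3, 0.2, -1.1]
opening: 0.247
grip_force: 30.0
```

```bash
python3 -c "
from al import *
now()"
```

```text
t 33.175 x -0.07 s 141.95 z 124.66 rot [3.142 0.    1.723] yaw err deg -0.06 F saw x,y,z 0.36556437019652566 0.19579004845641332 -1.1345550198223564 M [-0.047  0.05  -0.003] 0.24697401416097958 29.98921573162079
```

Free running so far, with about 12 mm left. I approach the stop slowly.

Emit:
jog_arm(
  motion=[
    [0,0,0,-3,0,0,10],
    [0,0,0,-3,0,0,10],
    [0,0,0,-2,0,0,10],
    [0,0,0,0,0,0,10],
  ],
)

```text
t: 33.67
eef_pos: [511.7, 172.8, 124.7]
tcp_rot: [3.142, 0.0, 1.723]
ft_force: [0.1, -0.4, 0.1]
opening: 0.251
grip_force: 30.0
```

Emit:
jog_arm(
  motion=[
    [0,0,0,-1,0,0,10],
    [0,0,0,-1,0,0,10],
    [0,0,0,0,0,0,10],
  ],
)

```text
t: 34.05
eef_pos: [511.9, 171.4, 124.7]
tcp_rot: [3.141, -0.001, 1.723]
ft_force: [-0.1, 5.0, -0.4]
opening: 0.249
grip_force: 30.0
```

Emit:
jog_arm(
  motion=[
    [0,0,0,-1,0,0,10],
    [0,0,0,0,0,0,10],
  ],
)

```text
t: 34.3
eef_pos: [512.0, 170.9, 124.7]
tcp_rot: [3.141, -0.001, 1.723]
ft_force: [-2.0, 11.0, -0.5]
opening: 0.249
grip_force: 30.0
```

Emit:
jog_arm(
  motion=[
    [0,0,0,0.9,0,0,10],
    [0,0,0,0,0,0,10],
    [0,0,0,0,0,0,10],
  ],
)

```text
t: 34.67
eef_pos: [512.0, 171.0, 124.7]
tcp_rot: [3.141, -0.0, 1.723]
ft_force: [-1.1, 5.8, -0.7]
opening: 0.249
grip_force: 30.0
```

```bash
python3 - <<'E'
from al import *
now()
for c in("top","scene"):
    im=env.read_camera(c);np.save(c+"f.npy",im,allow_pickle=True);X=cloud(im);v=X[...,:2]-A;x=v@n;s=v@d-118.3;z=X[...,2]
    for a0,a1 in((-48,-42),(-36,-30),(-29,-20),(14,40),(60,100)):
        k=(abs(x)<25)&(s>a0)&(s<a1)&(z>50)&(z<62)&(im["z_map"]>0)
        if k.sum()>5: print(c,a0,k.sum(),np.median(z[k]),np.percentile(x[k],[3,97]),im["color"][k].mean(0))
    L=(abs(x)<40)&(s<-140)&(s>-205)&(z>62)&(z<95);print("lever",L.sum(),np.polyfit(s[L],x[L],1))
now()
E
```

```text
t 34.675 x -0.06 s 132.24 z 124.69 rot [ 3.141 -0.     1.723] yaw err deg -0.05 F saw x,y,z -0.20847598257565636 5.892571943735285 -0.6736308001153929 M [ 0.882  0.196 -0.048] 0.2487828809970694 29.989376664161682
top -48 19 55.79745613890418 [-9.847 12.418] [86.947 51.316 28.211]
top -36 19 56.269912528987106 [-14.574  16.695] [49.105 33.105 22.789]
top -29 30 56.32560573770911 [-22.134  13.33 ] [46.833 31.2   20.7  ]
top 14 46 55.45931698764957 [-10.256  16.57 ] [54.37  35.087 21.913]
top 60 64 54.6897789446391 [-10.845  12.036] [39.938 24.25  12.844]
lever 85 [-0.006  0.171]
scene -48 6 56.22940327981155 [12.563 24.076] [88.167 75.667 69.667]
scene -36 10 57.111634379412806 [-17.876  11.584] [84.1 66.7 58.6]
scene -29 22 57.51408596833522 [-23.      8.635] [54.273 37.818 29.591]
scene 14 42 57.21480521835292 [-9.702  8.12 ] [57.643 36.452 25.881]
lever 83 [0.012 5.091]
t 34.775 x -0.08 s 132.23 z 124.67 rot [ 3.141 -0.     1.723] yaw err deg -0.05 F saw x,y,z 0.05601960765594482 5.267642902987011 -0.6582117470382832 M [ 0.943  0.168 -0.007] 0.2521683803475333 29.98943656682968
```

```bash
python3 -c "
from cell import env
print(env.job_done())"
```

```text
the job is handed in; nothing more can be done
None
```

I handed the job in: the stop is on the long line (within about 0.4 mm) and clamped, and the gripper holds the stick level and straight through the window, pressed on the stop with about 5 N.

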